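Unlock the indexing slide and run the pipe ring to the end stop

ROBOT

A 6-joint arm with a two-finger parallel gripper is mounted at the origin on the work surface; the furniture and walls round the work are solid. World frame = base frame: x ahead of the robot, y to its left, z up, the work surface at z = 0. Lengths are in mm, angles in degrees, forces in N, time in s.
With the tool pointing down it reaches from about 300 to 850 mm from the base axis. Payload 4.2 kg.
Tool frame: the origin (TCP) lies midway between the tips of the shut fingers; the grasp point (between the pads) lies 19 mm behind it; z points along the fingers, y is the line along which they close (so a half turn about z gives the same grasp; the last joint's range is limited). The gripper opens to 91 mm and grips with 3 to 60 N. Pads are 32 mm wide; open, the fingers measure 118 mm over their backs; the gripper's body (76 mm by 178 mm) begins 60 mm behind the grasp point.
Start: joints at [-71.104, 18.312, 89.639, -0, 72.044, -1.146], TCP at [197.062, -540.194, 213.976] pointing down, gripper open.
Joint ranges: [-177.97, 177.97], [-48.28, 115.42], [12.27, 149.76], [-77.06, 257.06], [2.81, 150.46], [-146.56, 146.56]. Speed limits (degrees/s): [147.25, 147.25, 180, 180, 180, 180].

INTERFACE

Orientations are given as [roll, pitch, yaw] about the fixed x, y, z axes, in that order (R = Rz(yaw) Ry(pitch) Rx(roll)).
In Python, from workcell import env gives the robot as it stands.
- The arm moves only by the tool jog_arm, never from a script. Its argument "steps" is one flat list of numbers, 5 for each row, row after row: the closure, from 0 (fully open) to 1 (shut), then the shift along the tool's x, y, z in cm, then the turn about the tool's z in degrees. A call has 1 to 20 rows; each row is the pose to reach, as a shift and turn from the pose commanded when the call began, along the tool's axes at that moment; what a row does not reach only later rows make up. A row lasts 1/10 s, in which the tool goes at most 50 mm and 8.59 degrees, less where a joint would pass 70% of its speed; a pose out of reach is approached as far as the arm can. A call with a gripper value outside its range is refused whole. The fingers move at their own pace and stop on an object; "force" is the grip in N (left out, the last holds). Time passes only in rows, so rows that repeat a pose let the fingers close. It gives the time, the measured TCP pose, the force and the opening at its end, in the units of the state.
- env.state(): the state, without advancing time (a new reading comes with each control period).
- env.grab_frame(name): name is "side" or "top"; returns the picture (480x640x3 uint8, red, green, blue); there is no depth.
- env.camera_params(name): a dict with "fx", "fy", "cx", "cy" (pixels), "k1" (the pictures are not rectified: a ray, as slopes to the right and down, at radius r is drawn at 1 + k1 r^2 times it, then the intrinsics apply), "R" (3x3) and "t" (3): a world point X has camera coordinates R X + t. Camera axes: x right, y down, z forward; pixel columns grow to the right and rows downward; lengths in mm; the calibration is good to about 2 mm. A picture is of the moment at which its call begins. camera_params takes no time and is no camera call.
- env.job_done(): hands the job in, once; it reports no verdict.
The state is a dict: "time_s": time; "qpos": joint angles; "qvel": joint speeds; "effort": joint torques, N m; "ee_pos": TCP position; "ee_rot": TCP orientation; "force": force on the tool from outside, world axes, zero at the start; "torque": the same for the moment, N m; "gripper_width": finger opening in mm.
Only numpy, scipy, OpenCV 4.12 (cv2) and the standard library are available. Lean on these libraries where they do the work, as an engineer would, in place of code of your own. Each camera call takes 0.05 s, during which the arm holds its last target. There are 200 camera calls.

TASK

Run the blue carriage of the locked slide to its red end stop so that the pipe ring riding on it is ready for painting: press the yellow lock button down with the fingertips and keep it held down while you push the carriage all the way to the stop, then let the button spring up so the carriage locks there, and move clear. Do not touch or lift the grey pipe ring, which must stay standing in its seat, and leave the other things on the table where they are.

Things in the scene. Friction and masses are not known exactly. Their poses are not given: they have to be found in the camera images.
- slide_base: the fixed slide: aluminium bed 100 x 312 x 12 mm lying on the table, with two steel rails along its length. Origin: centre of its underside. Its +y axis points along the rails from the grey start plate (30 mm high) to the red end stop (50 mm high, 14 mm thick); the carriage starts at the grey plate and travels along this +y axis. z is up. The slide lies anywhere within reach, turned up to 0.5 rad either way.
- carriage (a joint): travel of the blue carriage (100 mm across, 140 mm along the rails, flat top 40 mm above the table) along slide_base +y: 0 at the grey start plate, 0.140 m against the red end stop. It moves with about 2 N friction (plus 8 N per m/s) but is locked by a hidden toothed rack of 14 mm pitch (2 mm play) along the whole travel unless the yellow button is held down at least 5 mm; released under way, the button springs up into the next gap and the carriage is locked there.
- button (a joint): how far the yellow lock button is pressed: 0 up (locked), 0.010 m fully down (hard bottom); free to slide from 0.005 m. A spring resists with 2 N at the start to 5.6 N fully down, and lifts it when released, if the carriage stands at a rack gap (as at either end).
- button_top (a point): centre of the top face of the yellow button, a square pad 36 x 36 mm on the carriage with black ribs; moves with carriage and button. Top face 54 mm above the table when up, 44 mm when fully down. A black finger rest, a block 50 mm across, 10 mm thick, begins 22 mm from this centre towards the end stop (slide +y) and its top is 62 mm above the table, so a fingertip on the button can also push against it. Axes as slide_base.
- seat (a point): centre of the floor of the white seat ring (45 mm inner, 58 mm outer diameter, 8 mm high) on the carriage, 40 mm above the table, 74 mm from the button centre towards the end stop; moves with the carriage.
- pipe_ring: short grey plastic pipe, 40 mm diameter, 45 mm high, standing loose on end in the seat ring (so 40 to 85 mm above the table). Origin: centre of its underside, z along its axis.
- red_marker: white marker with red cap, 126 mm long, 17 mm thick, lying on the table beside the slide's far side (bystander). Origin: centre of its underside.
- glue_stick: off-white hot-melt glue stick, 100 mm long, 11 mm thick, lying on the table beside the slide's near side (bystander). Origin: centre of its underside.
- green_bottle: green paint bottle with pink nozzle, 34 mm diameter, 110 mm high, standing (bystander). Origin: centre of its underside.
- blue_bottle: blue paint bottle with pink nozzle, 34 mm diameter, 110 mm high, standing (bystander). Origin: centre of its underside.
- tape_roll: roll of masking tape lying flat, 90 mm diameter, 24 mm high (bystander). Origin: centre of its underside.
- craft_scissors: shut scissors with blue handles, 150 mm long, lying flat, 9 mm high (bystander). Origin: centre of its underside.
Things that resemble listed ones, but are neither listed nor needed, are in the scene too. There is more than one size of the pipe_ring; the one meant has the size given above.

How it is judged (in metres and radians):
On the way, in this order (a step that is already met when the one before it is completed fails the run):
1. the button is pressed down while the carriage is still at its start (value of joint button above 0.004 m and value of joint carriage below 0.012 m), for 0.1 s.
2. with the button still held down, the carriage stands at the end stop (value of joint button above 0.004 m and value of joint carriage above 0.137 m), for 0.1 s.
At the end, for the whole second after the job is handed in: The carriage stands within 3 mm of the end stop, the button has sprung up (less than 2 mm pressed), and the pipe ring stands at rest and upright in its seat (within 8 mm of its centre) (value of joint carriage above 0.137 m and value of joint button below 0.002 m and horizontal distance between pipe_ring and seat below 0.008 m and angle between pipe_ring's own z axis and vertical below 0.12 rad and z of pipe_ring in the frame of seat below 0.005 m and linear speed of pipe_ring below 0.02 m/s); the robot touches nothing.
It fails at once if the button springs up while the carriage is under way (value of joint carriage between 0.009 and 0.13 m and value of joint button below 0.003 m).
It fails at once if the pipe ring is touched by the robot (contact force between any of the fingers, the arm and pipe_ring above 0.5 N).
It fails at once if the pipe ring is lifted out of its seat (z of pipe_ring in the frame of seat above 0.01 m).
It fails at once if another thing on the table is moved more than 3 cm (distance of any of red_marker, glue_stick, green_bottle, blue_bottle, tape_roll, craft_scissors from where it was at the start of the episode above 0.03 m).
It also fails if it takes over 40 s, if anything falls off the work surface, if the arm or the gripper's body presses on something with over 40 N, if the wrist force passes 120 N, or if a joint passes its speed limit or range.

## Working session

There is one attempt and no reset: what is moved stays moved. The work goes in short steps, Python scripts to look and compute and a tool call to move; the robot and the scene stay as the last step left them, time stands still between calls to the robot, and variables do not carry over. Pictures are saved under pics/ and viewed, on a budget of 10 in all, crops included, one or two more only if the job needs it, and the job is handed in when it is done.

Besides the shell and the picture viewer there is one more tool, called after "Emit:" in YAML: its name, and indented under it one key for each argument. jog_arm: Moves the arm, as the interface text tells. Its arguments: {"type":"object","properties":{"steps":{"type":"array","items":{"type":"number"}},"force":{"type":"number"}},"required":["steps"]}

```bash
mkdir -p pics; ls
python3 - <<'E'
from workcell import env
import cv2
for n in("top","side"):
    f=env.grab_frame(n); cv2.imwrite(f"pics/{n}0.png",f[:,:,::-1]); print(n,env.camera_params(n))
s=env.state();print(s)
E
```

```text
pics
top {'fx': 463.7434498173645, 'fy': 463.7434498173645, 'cx': 317.3193515298857, 'cy': 232.00460911336, 'k1': -0.04373811216900638, 'R': array([[ 0.0219254 , -0.99973244,  0.0073706 ],
       [-0.99050352, -0.02272269, -0.13559669],
       [ 0.13572789, -0.00432759, -0.9907367 ]]), 't': array([ -16.38147686,  544.37988389, 1086.40908723])}
side {'fx': 449.880036309641, 'fy': 449.880036309641, 'cx': 320.5402510817089, 'cy': 237.0110461721787, 'k1': -0.08263253098124129, 'R': array([[-0.96753548, -0.25219946,  0.01644765],
       [-0.16324416,  0.57393396, -0.80246567],
       [ 0.19294154, -0.77909899, -0.59647156]]), 't': array([ 523.90910614,  134.02554414, 1027.49046568])}
{'time_s': 0.1, 'qpos': array([-7.11060492e+01,  1.83480643e+01,  8.96975341e+01, -1.89430948e-03,
        7.20427889e+01, -1.14746889e+00]), 'qvel': array([-0.08909675, -0.08261842, -0.09449712, -0.01435564, -0.01025837,
       -0.0466902 ]), 'effort': array([-7.48222155e-04, -4.13336778e+01, -2.32512474e+01,  7.27651594e-02,
        4.21868311e-02, -6.96172037e-05]), 'ee_pos': array([ 196.88924285, -539.78337452,  213.21622917]), 'ee_rot': array([-1.79911594e+02,  3.07431519e-05,  2.00420052e+01]), 'force': array([-0.36615392,  0.3775156 ,  0.70320582]), 'torque': array([-0.00263014, -0.02312522,  0.02357473]), 'gripper_width': 91.31371810500526}
```

View pics/top0.png

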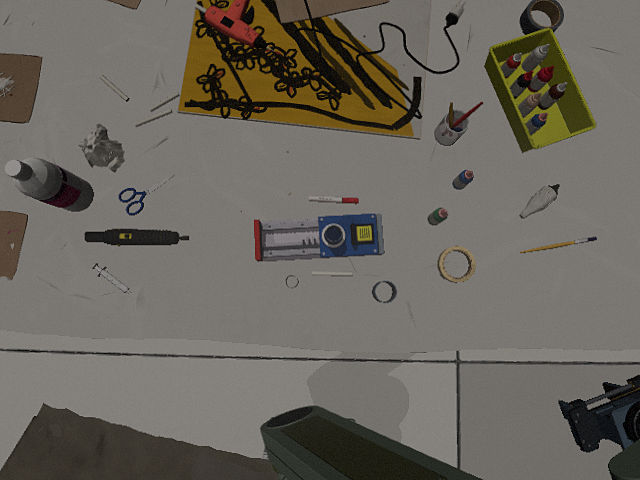

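View pics/side0.png

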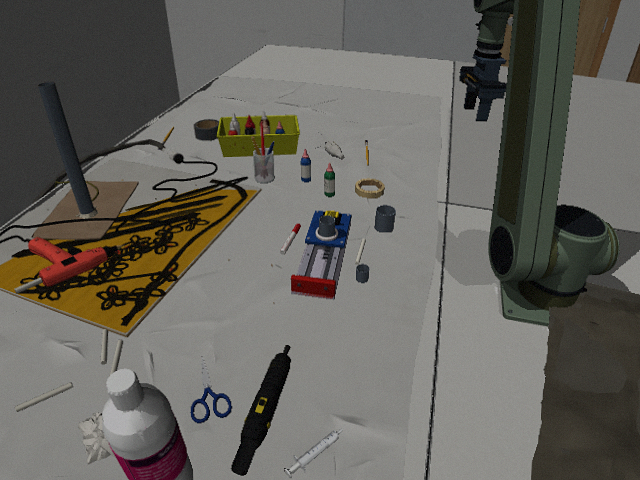

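The top view shows the slide at about (318,237). The red stop is on the left at (258,240), the blue carriage on the right, the yellow button at (365,233) and the ring in its seat at (333,236). The loose rings at (385,291) and (292,281) are decoys, because the ring meant is the one standing in the carriage seat. I'll enlarge both views to confirm this and measure.

```bash
python3 - <<'E'
import cv2,numpy as np
t=cv2.imread("pics/top0.png")[200:275,240:400]; s=cv2.imread("pics/side0.png")[200:305,280:380]
a=cv2.resize(t,None,fx=5,fy=5,interpolation=cv2.INTER_CUBIC)[:,:800]
cv2.imwrite("pics/ct.png",cv2.convertScaleAbs(a,alpha=1.5))
b=cv2.resize(s,None,fx=5.7,fy=5.7,interpolation=cv2.INTER_CUBIC)
cv2.imwrite("pics/cs.png",cv2.convertScaleAbs(b,alpha=1.5))
E
cat > h.py <<'E'
import numpy as np,cv2
from scipy.optimize import least_squares
from workcell import env
P={n:env.camera_params(n) for n in("top","side")}
def proj(n,X):
    p=P[n];c=np.atleast_2d(X)@np.array(p["R"]).T+p["t"];u=c[:,:2]/c[:,2:]
    u=u*(1+p["k1"]*(u**2).sum(1,keepdims=True))
    return u*[p["fx"],p["fy"]]+[p["cx"],p["cy"]]
def tri(a,b):
    r=least_squares(lambda X:np.r_[proj("top",X)[0]-a,proj("side",X)[0]-b],[600,0,40]);return r.x,r.fun
def onz(n,uv,z):
    r=least_squares(lambda X:proj(n,[X[0],X[1],z])[0]-uv,[600,0]);return r.x
E
```

```text
(no output)
```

View pics/ct.png

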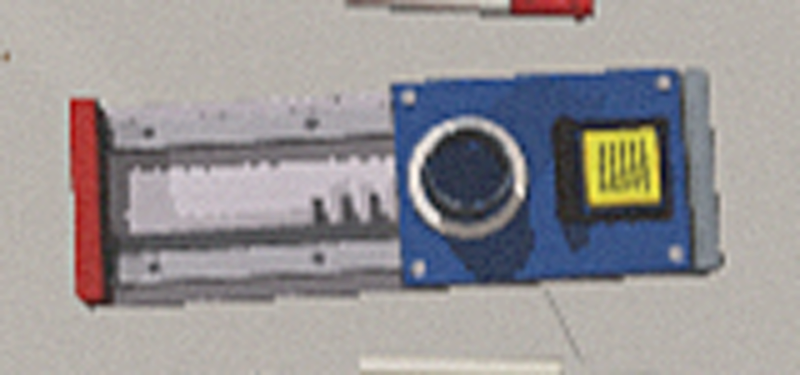

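View pics/cs.png

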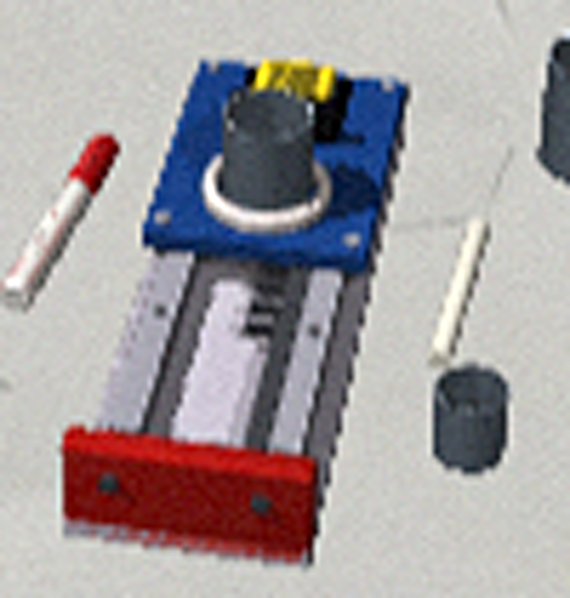

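Run:
```python
from h import *
T=lambda p:np.array(p)/5+[240,200]-.4
S=lambda p:np.array(p)/5.7+[280,200]-.4
tc=[(391,85),(404,285),(697,268),(683,70)];sc=[(145,245),(365,270),(408,85),(200,62)]
X=[]
for a,b in zip(tc,sc):
    x,f=tri(T(a),S(b));X.append(x);print("corner",x.round(1),f.round(2))
X=np.array(X);c=X.mean(0);print("centre",c.round(1),np.linalg.norm(X[0]-X[1]),np.linalg.norm(X[1]-X[2]))
L=np.array([[50,70],[-50,70],[-50,-70],[50,-70]])
def res(q):
    ca,sa=np.cos(q[2]),np.sin(q[2]);W=np.c_[L@np.array([[ca,sa],[-sa,ca]])+q[:2],np.full(4,q[3])]
    return np.r_[(proj("top",W)-[T(p) for p in tc]).ravel(),(proj("side",W)-[T(0) if 0 else S(p) for p in sc]).ravel()]
r=least_squares(res,[c[0],c[1],0,40]);q=r.x;print("fit",q[:2],np.degrees(q[2]),q[3],np.abs(r.fun).max())
for k,uv,z in [("btn",(623,163),54),("seat",(467,177),48),("stopA",(84,99),50),("stopB",(94,302),50)]:
    w=onz("top",T(uv),z);d=w-q[:2];ca,sa=np.cos(q[2]),np.sin(q[2])
    print(k,w.round(1),"in carriage",(ca*d[0]+sa*d[1]).round(1),(-sa*d[0]+ca*d[1]).round(1))
print("button tri",tri(T((623,163-38)),S((298,62)))) 
s=env.state();print(s["ee_pos"],s["ee_rot"])
```

```text
corner [583.7  -4.6  27.7] [ 0.02  0.15 -0.15 -0.03]
corner [486.  -13.   28.1] [-0.01 -0.07  0.07  0.01]
corner [ 496.6 -154.8   31.7] [ 0.01  0.15 -0.17 -0.03]
corner [ 595.5 -147.5   31.1] [-0.06 -0.5   0.55  0.11]
centre [540.5 -80.   29.6] 98.06248389686728 142.29616292646415
fit [540.47109535 -79.9750752 ] 4.593269338471999 29.552967450466806 1.0612835381422485
btn [ 544.4 -116.1] in carriage 1.0 -36.3
seat [536.7 -41.9] in carriage -0.7 38.3
stopA [570.1 142.9] in carriage 47.3 219.8
stopB [472.5 134.3] in carriage -50.5 219.0
button tri (array([ 552.85448908, -116.22211157,   61.28976291]), array([ 0.42374566,  3.66082809, -4.02677316, -0.76146033]))
[ 196.88924285 -539.78337452  213.21622917] [-1.79911594e+02  3.07431519e-05  2.00420052e+01]
```

The crops confirm it: the ring in the seat has its centre at top pixel (333,235), and the button centre is at (364.6,232.6). The seat-to-button distance measures 74.6 mm against 74 stated, and the slide yaw is about 5°. My corner fit put the carriage top at 30 mm instead of 40, probably because I picked lower edges in the side view, so I'll find the height by touch. Next I shut the fingers, turn to yaw 5° and move above the button.

Emit:
jog_arm:
  steps: [1,3.4,-2.0,0,1,1,6.8,-4.0,0,2,1,10.2,-6.0,0,3,1,13.6,-8.1,0,4,1,17.0,-10.1,0,5,1,20.4,-12.1,0,6,1,23.8,-14.1,0,7,1,27.2,-16.2,0,8,1,30.6,-18.2,0,9,1,34.0,-20.2,0,10,1,37.4,-22.3,0,11,1,40.8,-24.3,1,12,1,44.2,-26.3,3,13,1,46.5,-27.8,6,14,1,47.2,-28.2,9,15,1,47.2,-28.2,11,15,1,47.2,-28.2,12,15,1,47.2,-28.2,12,15]
  force: 20

```text
time_s: 1.9
ee_pos: [542.8, -113.3, 92.6]
ee_rot: [-179.9, 0.2, 5.0]
force: [-0.2, 0.4, -1.1]
gripper_width: 0.5
```

Run:
```python
from h import *
s=env.state();print(s["ee_pos"],s["ee_rot"],s["force"],s["gripper_width"])
a=env.grab_frame("top")[:,:,::-1][200:275,280:410];b=env.grab_frame("side")[:,:,::-1][170:270,280:390]
a=cv2.resize(a,(650,375),interpolation=cv2.INTER_CUBIC);b=cv2.resize(b,(660,600),interpolation=cv2.INTER_CUBIC)
cv2.imwrite("pics/b1.png",cv2.convertScaleAbs(b,alpha=1.5));cv2.imwrite("pics/a1.png",cv2.convertScaleAbs(a,alpha=1.5))
```

```text
[ 542.77808442 -113.34300715   92.55032979] [-179.94705046    0.18430056    5.04029354] [-0.2065238   0.43514891 -1.07702153] 0.5223759127578093
```

View pics/b1.png

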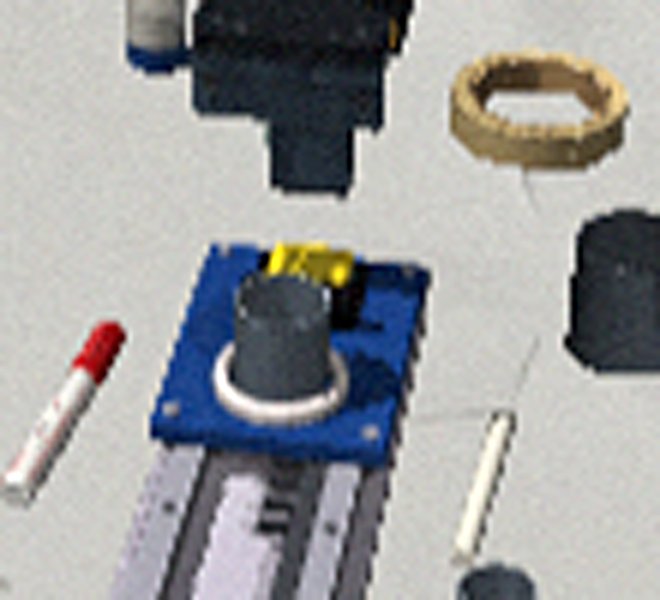

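Run:
```python
from h import *
print("tip",proj("side",[535,-100,92.5]),"seen row",170+192/6)
for y in(-113,-80,-60,-40,-24):
    print(y,[(z,proj("side",[540,y,z])[0].round(1)) for z in(130,150,171)])
```

```text
tip [[333.41199425 203.90229587]] seen row 202.0
-113 [(130, array([333.2, 188.5])), (150, array([333.4, 181.6])), (171, array([333.7, 174.2]))]
-80 [(130, array([330.1, 195. ])), (150, array([330.3, 188. ])), (171, array([330.6, 180.5]))]
-60 [(130, array([328.2, 199.1])), (150, array([328.4, 192. ])), (171, array([328.6, 184.5]))]
-40 [(130, array([326.2, 203.3])), (150, array([326.4, 196.2])), (171, array([326.6, 188.6]))]
-24 [(130, array([324.6, 206.7])), (150, array([324.8, 199.6])), (171, array([325. , 191.9]))]
```

View pics/a1.png

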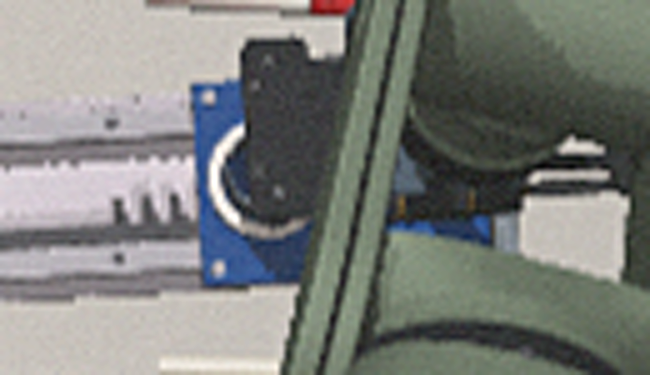

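In the side view the fingertips (272–350) line up with the button (270–355), and the ring is untouched. The gripper body fits the stated geometry, with its bottom about 79 mm above the tips, so it will clear the ring. Lowering onto the button.

Emit:
jog_arm:
  steps: [1,0,0,1,0,1,0,0,2,0,1,0,0,2.8,0,1,0,0,3.3,0,1,0,0,3.5,0,1,0,0,3.5,0,1,0,0,3.5,0]

```text
time_s: 2.7
ee_pos: [544.1, -113.6, 59.1]
ee_rot: [180.0, -0.0, 5.0]
force: [-0.1, 0.4, -0.6]
gripper_width: 0.3
```

Emit:
jog_arm:
  steps: [1,0,0,0.2,0,1,0,0,0.4,0,1,0,0,0.6,0,1,0,0,0.6,0,1,0,0,0.6,0]

```text
time_s: 3.2
ee_pos: [544.0, -113.6, 53.2]
ee_rot: [180.0, -0.0, 5.0]
force: [-0.6, 0.2, 2.0]
gripper_width: 0.7
```

Contact comes at z≈53 with about 2.5 N, which matches the button top at 54 mm. Now I press 8 mm further, to z≈45.

Emit:
jog_arm:
  steps: [1,0,0,0.2,0,1,0,0,0.4,0,1,0,0,0.6,0,1,0,0,0.8,0,1,0,0,0.8,0,1,0,0,0.8,0]

```text
time_s: 3.8
ee_pos: [544.0, -113.5, 45.1]
ee_rot: [180.0, -0.0, 5.0]
force: [-0.4, 1.4, 5.4]
gripper_width: 0.8
```

The force is about 6 N over baseline, in line with the spring at ~9 mm pressed. Now pushing along tool -y, which is slide +y.

Emit:
jog_arm:
  steps: [1,0,-0.1,0,0,1,0,-0.3,0,0,1,0,-0.6,0,0,1,0,-0.9,0,0,1,0,-1.2,0,0,1,0,-1.6,0,0,1,0,-2.0,0,0,1,0,-2.4,0,0,1,0,-2.8,0,0,1,0,-3.2,0,0,1,0,-3.6,0,0,1,0,-3.9,0,0,1,0,-4.1,0,0,1,0,-4.2,0,0,1,0,-4.2,0,0]

```text
time_s: 5.3
ee_pos: [540.6, -71.4, 45.1]
ee_rot: [-180.0, -0.1, 5.0]
force: [3.7, -0.7, 5.7]
gripper_width: 0.7
```

Run:
```python
from h import *
b=env.grab_frame("side")[:,:,::-1][190:310,270:390]
b=cv2.resize(b,(600,600),interpolation=cv2.INTER_CUBIC)
cv2.imwrite("pics/b2.png",cv2.convertScaleAbs(b,alpha=1.6))
```

```text
(no output)
```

View pics/b2.png

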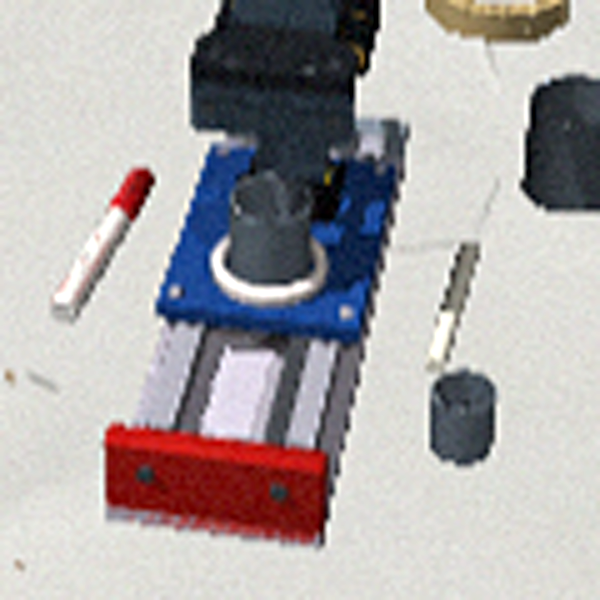

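The carriage has moved about 40 mm, the ring stands in its seat and the fingers are on the button. The lateral force of 3.7 N suggests a yaw slightly under 5°, so I'm adding a small +x correction and continuing.

Emit:
jog_arm:
  steps: [1,0,-0.2,0,0,1,0.02,-0.5,0,0,1,0.03,-0.9,0,0,1,0.04,-1.3,0,0,1,0.04,-1.8,0,0,1,0.05,-2.3,0,0,1,0.05,-2.8,0,0,1,0.06,-3.3,0,0,1,0.07,-3.8,0,0,1,0.08,-4.3,0,0,1,0.09,-4.8,0,0,1,0.1,-5.3,0,0,1,0.1,-5.8,0,0,1,0.1,-6.3,0,0,1,0.1,-6.8,0,0,1,0.1,-7.3,0,0,1,0.1,-7.8,0,0,1,0.1,-8.2,0,0,1,0.1,-8.5,0,0,1,0.1,-8.6,0,0]

```text
time_s: 7.35
ee_pos: [533.4, 14.4, 44.9]
ee_rot: [-180.0, 0.0, 5.1]
force: [-0.3, -2.3, 4.4]
gripper_width: 0.7
```

Emit:
jog_arm:
  steps: [1,0,-0.2,0,0,1,0,-0.4,0,0,1,0,-0.6,0,0,1,0,-0.8,0,0,1,0,-1.0,0,0,1,0,-1.1,0,0,1,0,-1.1,0,0]

```text
time_s: 8.05
ee_pos: [532.6, 25.3, 44.9]
ee_rot: [-180.0, 0.0, 5.0]
force: [-0.1, -0.8, 4.4]
gripper_width: 0.1
```

Emit:
jog_arm:
  steps: [1,0,-0.1,0,0,1,0,-0.2,0,0,1,0,-0.3,0,0,1,0,-0.3,0,0]

```text
time_s: 8.45
ee_pos: [532.4, 27.9, 44.9]
ee_rot: [180.0, -0.0, 5.1]
force: [-0.4, -3.0, 5.9]
gripper_width: 0.5
```

Emit:
jog_arm:
  steps: [1,0,-0.1,0,0,1,0,-0.2,0,0,1,0,-0.3,0,0,1,0,-0.3,0,0]

```text
time_s: 8.85
ee_pos: [532.1, 31.1, 44.9]
ee_rot: [-180.0, -0.0, 5.0]
force: [0.8, -2.4, 5.7]
gripper_width: 0.5
```

Emit:
jog_arm:
  steps: [1,0,-0.1,0,0,1,0,-0.2,0,0,1,0,-0.2,0,0]

```text
time_s: 9.15
ee_pos: [531.9, 33.2, 44.9]
ee_rot: [-180.0, -0.0, 5.0]
force: [0.6, -3.3, 5.2]
gripper_width: 0.8
```

Emit:
jog_arm:
  steps: [1,0,-0.1,0,0,1,0,-0.2,0,0,1,0,-0.2,0,0]

```text
time_s: 9.45
ee_pos: [531.7, 35.2, 44.9]
ee_rot: [-180.0, -0.0, 5.0]
force: [0.4, -2.6, 3.7]
gripper_width: 0.4
```

Run:
```python
from h import *
b=env.grab_frame("side")[:,:,::-1][205:305,275:375]
b=cv2.resize(b,(400,400),interpolation=cv2.INTER_CUBIC)
a=env.grab_frame("top")[:,:,::-1][200:275,240:340]
a=cv2.resize(a,(400,300),interpolation=cv2.INTER_CUBIC);a=np.vstack([a,np.zeros((100,400,3),np.uint8)])
cv2.imwrite("pics/b3.png",cv2.convertScaleAbs(np.hstack([a,b]),alpha=1.6))
```

```text
(no output)
```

View pics/b3.png

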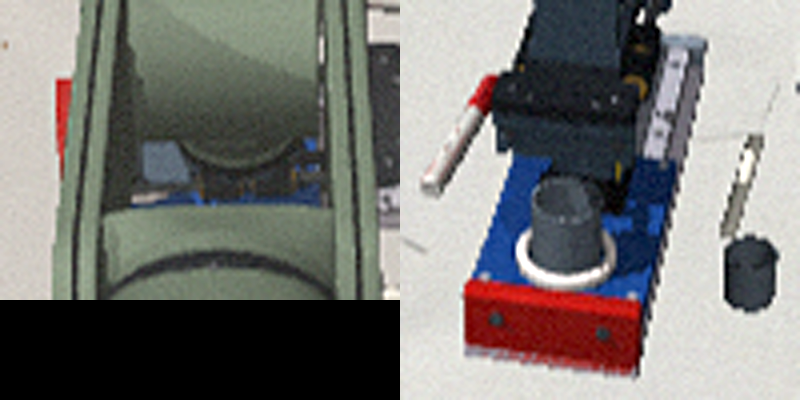

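In the side view the carriage is at or very near the red stop and the ring is upright. I'll push on until the force rises clearly.

Emit:
jog_arm:
  steps: [1,0,-0.1,0,0,1,0,-0.2,0,0,1,0,-0.2,0,0]

```text
time_s: 9.85
ee_pos: [531.5, 37.0, 44.9]
ee_rot: [180.0, 0.0, 5.0]
force: [0.5, -3.2, 4.6]
gripper_width: 0.7
```

Emit:
jog_arm:
  steps: [1,0,-0.1,0,0,1,0,-0.2,0,0,1,0,-0.2,0,0]

```text
time_s: 10.15
ee_pos: [531.5, 37.2, 44.9]
ee_rot: [179.8, 0.0, 5.1]
force: [0.3, -10.9, 3.6]
gripper_width: 0.7
```

The y force has risen to −10.9 N with the TCP stalled. That is well above the 2 N carriage friction, so the carriage is against the stop. I'll hold briefly, rise straight up while keeping a slight push until the button is up, then back off and move clear.

Emit:
jog_arm:
  steps: [1,0,-0.05,0,0,1,0,-0.05,0,0,1,0,-0.05,0,0,1,0,-0.05,-0.3,0,1,0,-0.05,-0.6,0,1,0,-0.05,-0.9,0,1,0,-0.05,-1.2,0,1,0,-0.05,-1.2,0,1,0,0.4,-1.3,0,1,0,0.6,-1.6,0,1,0,0.6,-3,0,1,0,0.6,-6,0,1,0,0.6,-10,0,1,0,0.6,-14,0,1,0,0.6,-17,0,1,0,0.6,-18,0,1,0,0.6,-18,0]

```text
time_s: 11.85
ee_pos: [532.3, 33.4, 225.9]
ee_rot: [-180.0, -0.1, 5.0]
force: [0.5, 0.7, -0.2]
gripper_width: 0.7
```

Emit:
jog_arm:
  steps: [1,0,4,0,0,1,0,8,0,0,1,0,12,0,0,1,0,16,0,0,1,0,20,0,0,1,0,24,0,0,1,0,28,0,0,1,0,32,0,0,1,0,34,0,0,1,0,35,0,0,1,0,35,0,0]

```text
time_s: 12.95
ee_pos: [562.3, -315.6, 223.4]
ee_rot: [-179.9, 0.1, 5.0]
force: [0.6, -0.3, 0.3]
gripper_width: 0.5
```

Run:
```python
from h import *
b=env.grab_frame("side")[:,:,::-1][205:305,275:375]
b=cv2.resize(b,(400,400),interpolation=cv2.INTER_CUBIC)
a=env.grab_frame("top")[:,:,::-1][200:275,240:340]
a=cv2.resize(a,(400,300),interpolation=cv2.INTER_CUBIC);a=np.vstack([a,np.zeros((100,400,3),np.uint8)])
cv2.imwrite("pics/b4.png",cv2.convertScaleAbs(np.hstack([a,b]),alpha=1.6))
s=env.state();print(s["time_s"],s["ee_pos"],s["force"])
```

```text
13.05 [ 562.54996786 -314.08377092  224.41358505] [ 0.10299613  0.65213091 -0.33135057]
```

View pics/b4.png

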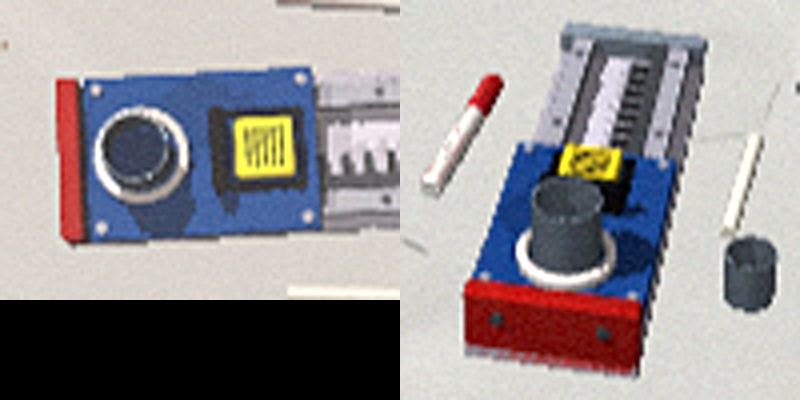

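The carriage stands against the red stop, the button at top pixel (306,237) is up, and the ring stands in its seat. A last numeric check of the travel, then I hand in.

Run:
```python
from h import *
o=onz("top",[364.2,232.2],54);n=onz("top",np.array([264,147])/4+[239.6,199.6],54)
so=onz("top",[333,235],48);sn=onz("top",np.array([141,155])/4+[239.6,199.6],48)
print(np.linalg.norm(n-o),np.linalg.norm(sn-so))
env.job_done()
```

```text
140.2817299271414 139.51337588624213
the job is handed in; nothing more can be done
```

The blue carriage is locked against the red end stop with the button up, and the job is handed in; no verdict was reported. I pressed the yellow button to about 9 mm with shut fingertips and kept it down for the whole push. At the stop the push force rose to about 11 N with the arm stalled. I then lifted straight off so the button could spring up, and moved clear.

**Last checks:**
- **Travel:** it measured 140.3 mm at the button and 139.5 mm at the seat, against 140 mm nominal, good to roughly 2 mm.
- **Ring and button:** the pictures show the ring upright in its seat and the button up.
- **Bystanders:** the marker and glue stick beside the slide look unmoved. The bottles, tape roll and scissors were not in the last picture, but the arm passed well above them.
- **Tool force:** it was near zero at the end, about 13 s into the run.

**Disagreements:**
- **Carriage height:** my first two-view estimate of the carriage top was about 30 mm instead of 40, probably from poorly picked edges. The touch on the button at about 53 mm agreed with the stated 54 mm.
- **Fingertip slip:** the fingertips went about 10 mm further than the carriage, apparently slipping on the pad before they met the finger rest.

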